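# Square up a flatted shaft in the drilling fixture and wedge its locating bar fast

## Task

Get the shaft ready for cross-drilling: turn it in its V-blocks until the milled flat on its end faces straight up, then slide the locating bar over the flat until its nose rests against the shoulder where the flat ends. Then push the thumb wedge in along its ramp, towards the robot, until it jams the bar fast, and let go; leave the other things on the bench where they are.

Things in the scene. Friction and masses are not known exactly. Their poses are not given: they have to be found in the camera images.
- fixture: drilling fixture bolted to the bench, green base plate 110 x 315 mm, 16 thick. Origin on the bench under the shaft's flatted end face; z up, y along shaft and bar, from the shaft towards the bar's guide, x roughly away from the robot. Shaft axis at x 0, 85 mm up. V-blocks 64 wide, 28 long (y) at y -111 and -59, each with a stirrup clamp over the shaft, within 51 mm of its axis
- shaft (a joint): turn of the shaft about its axis (rad): 0 = flat straight up, positive = flat leaning to the fixture's +x; range -1.6..1.6. It can only turn in its V-blocks; the stirrups nip it, so it stays as left (0.2 N m to turn). Steel, 40 mm diameter, 200 long, fixture y -200 to 0; flat 6 mm deep, 28 wide, over the last 38 mm. The bar clears a level flat by 1.5 mm and passes only within about 0.1 rad
- shaft_grip (a point): point on the shaft's axis (85 mm up, fixture y -165), in the middle of the 75 mm of plain round shaft that stick out free beyond the V-blocks: there the shaft can be gripped across its 40 mm diameter and turned by tilting the gripper about the shaft's axis
- guide (a point): centre of the top of the guide's roofed portal, 151.5 mm above the bench, at fixture x 0, y 55. Portal 64 (x) x 54 (y) mm; the bar passes under it along y, the wedge under its sloping roof along x, over the bar. The guide block below is 64 wide, fixture y 15..160, with a groove: floor 100.5 mm up, side walls 112.5 mm up
- bar: loose steel locating bar in the guide's groove (0.75 mm play each side), 24 wide, 200 long, 20 high, 0.75 kg; origin at the middle of the underside of its nose end, its y runs from nose to tail. It slides along the fixture's y with about 5 N; towards -y it goes over the flat. Its top is 120.5 mm above the bench
- bar_lug (a point): upright lug on the bar's tail, 24 wide (x), 14 thick (y), rising 34 mm above the bar's top, to 154.5 mm above the bench; this point lies in its middle, 20 mm above the bar's top and 193 mm behind the nose face. Push or pinch it to slide the bar
- bar_nose (a point): middle of the bar's nose face, 10 mm above its underside
- shoulder (a point): where the flat ends and the shaft is round again, at fixture y -38, straight above the shaft's axis: the bar's nose stops against it
- wedge: steel thumb wedge lying crosswise (along fixture x) over the bar, 130 long, 30 wide, 10 to 28 thick, top sloping 8 degrees. Origin on its underside. It only slides along the roof's ramp: pushed to fixture -x it sinks 0.14 of its travel. It starts 2 to 5 mm above the bar's top; it jams when its underside meets the bar, origin at about fixture x 0, 120.5 mm up
- wedge_tab (a point): upright thumb tab at the wedge's thick end, on the fixture's +x side: 12 thick (x), 34 wide (y), from 4 to 48 mm above the wedge's underside; this point lies in its middle, 36 mm above the underside, 91 mm from the wedge's origin. The wedge slides with about 4 N; pushed to 15 N, or some 6 mm past first touch, it jams and stays by itself
- hammer: hammer lying at the left of the bench, 260 mm long: leave alone
- spray: upright bottle, 68 mm diameter, 190 mm high: leave alone
- nut_bin: open bin of nuts, 110 x 160 x 50 mm: leave alone
- wrench: wrench lying at the left of the bench, 220 mm long: leave alone
Things that resemble listed ones, but are neither listed nor needed, are in the scene too. Leave any green or yellow look-alike of the bar alone.

How it is judged (in metres and radians):
On the way, in this order (a step that is already met when the one before it is completed fails the run):
1. the flat faces straight up (within 0.12 rad) (value of joint shaft between -0.12 and 0.12 rad), for 0.2 s.
2. the bar's nose is at the shoulder of the flat (within 3 mm) (y of bar_nose in the frame of fixture below -0.035 m), for 0.2 s.
3. the wedge jams the bar (at least 5 N between them) (contact force between wedge and bar above 5 N), for 0.2 s.
At the end, for the whole second after the job is handed in: The shaft's flat faces up within 0.12 rad, the bar's nose is within 3 mm of the shoulder, the wedge by itself presses on the bar with at least 5 N, and bar and wedge are at rest (all of step 1 and y of bar_nose in the frame of fixture below -0.035 m and contact force between wedge and bar above 5 N and linear speed of each of bar, wedge below 0.01 m/s); the robot touches nothing.
It fails at once if the hammer, bottle, nut bin or wrench is moved by more than 20 mm (distance of any of hammer, spray, nut_bin, wrench from where it was at the start of the episode above 0.02 m).
It also fails if it takes over 61 s, if anything falls off the work surface, if the arm or the gripper's body presses on something with over 40 N, if the wrist force passes 120 N, or if a joint passes its speed limit or range.

## Robot

A 6-joint arm with a two-finger parallel gripper is mounted at the origin on the work surface. World frame = base frame: x ahead of the robot, y to its left, z up, the work surface at z = 0. Lengths are in mm, angles in rad, forces in N, time in s.
With the tool pointing down it reaches from about 300 to 775 mm from the base axis. Payload 14.6 kg.
Tool frame: the origin (TCP) lies on the centre line of the jaws, within the pads' length; the fingertips stand 19 mm ahead of it and the grasp point (between the pads) is the TCP (bot.tip_reach is the distance from the TCP to the fingertips, in mm); z points along the fingers, y is the line along which they close (so a half turn about z gives the same grasp; the last joint's range is limited). The gripper opens to 85 mm and grips with 20 to 120 N. Pads are 22 mm wide; open, the fingers measure 114 mm over their backs; the gripper's body (76 mm by 85 mm) begins 54 mm behind the grasp point. The pads swing forward as they close: fully open they stand 13 mm farther back than shut.
Start: joints at [1.058, 0.3, 1.521, -0, 1.321, -0.067], TCP at [237.145, 496.238, 250.281] pointing down, gripper open.
Joint ranges: [-3.03, 3.03], [-0.79, 2.21], [0.23, 2.52], [-1.04, 4.18], [0, 3.07], [-2.55, 2.55]. Speed limits (rad/s): [2.22, 2.22, 2.57, 3.14, 3.14, 3.14].

## Interface

Orientations are given as a unit quaternion [w, x, y, z].
In Python, from rig import bot gives the robot as it stands. Calls block until the motion is done:
- bot.move_to(position, orientation): joint-space move of the TCP to a pose.
- bot.servo_line(position, attitude=None, speed=150, until_force=None): straight line of the TCP; attitude=None keeps the orientation; speed is the mean speed in mm/s. With until_force (N) it stops when the force on the tool has changed by that much, and returns True; else False.
- bot.move_joints(angles): joint-space move.
- bot.move_gripper(opening, grip_force=None): finger opening in mm; grip_force is the grip in N (None keeps the last); returns when the fingers have stopped.
- bot.dwell(seconds).
- bot.ik(position, orientation): joint angles nearest the present ones, or None.
- bot.read_state(): the state.
- bot.read_camera(name): name is "side" or "top" or "wrist"; returns a dict with "image" (420x560x3 uint8, blue, green, red), "depth" (420x560 float32, mm along the optical axis (not along the pixel's ray), 0 where there is no reading), "fovy" (degrees; the focal length in pixels is half the picture's height over the tangent of half this angle, whatever the lens; pixels are square), "cx", "cy" (the principal point, pixels), "eye" and "attitude" of the camera in the world; the wrist camera has in their place "mount" (4x4, takes a point from camera to tool coordinates, whose origin is the TCP and whose axes are the flange's). Camera axes: x right, y down, z forward; pixel columns grow to the right and rows downward; lengths in mm; the calibration is good to about 2 mm. A picture is of the moment at which its call begins: read the wrist's pose just before it.
A pose or a line that the arm cannot do raises bot.MotionError and nothing moves.
- bot.finish_job(): hands the job in; it is judged then, once.
The state is a dict: "clock": time; "joint_positions": joint angles; "qvel": joint speeds; "effort": joint torques, N m; "ee_pos": TCP position; "tool_rot": TCP orientation; "ft_force": force on the tool from outside, world axes, zero at the start; "moment": the same for the moment, N m; "grip_width": finger opening in mm; "grip_force": force on a finger pad.
Only numpy, scipy, OpenCV 4.12 (cv2) and the standard library are available. Lean on these libraries where they do the work, as an engineer would, in place of code of your own. Each camera call takes 0.05 s, during which the arm holds its last target. There are 200 camera calls.

## Working session

There is one attempt and no reset: what is moved stays moved. The work goes in short steps, each a Python script; the robot and the scene stay as the last script left them, time stands still between calls to the robot, and variables do not carry over. Pictures are saved under pics/ and viewed, at most 10 in all, crops included, and the job is handed in when it is done.

```bash
mkdir -p pics; ls
cat > h.py <<'E'
import numpy as np, cv2
from scipy.spatial.transform import Rotation as R
from rig import bot
def rot(q): return R.from_quat([q[1],q[2],q[3],q[0]]).as_matrix()
def quat(M):
    q=R.from_matrix(M).as_quat(); return [q[3],q[0],q[1],q[2]]
def cam(n):
    s=bot.read_state(); c=bot.read_camera(n)
    f=210/np.tan(np.radians(c["fovy"])/2)
    if "mount" in c:
        T=np.eye(4);T[:3,:3]=rot(s["tool_rot"]);T[:3,3]=s["ee_pos"];T=T@np.array(c["mount"])
        A,e=T[:3,:3],T[:3,3]
    else:
        a=np.array(c["attitude"]); A=a if a.shape==(3,3) else rot(a); e=np.array(c["eye"])
    return dict(img=c["image"],d=c["depth"],f=f,cx=c["cx"],cy=c["cy"],A=A,e=e)
def cloud(c):
    v,u=np.mgrid[:420,:560]; d=c["d"]
    p=np.stack([(u-c["cx"])/c["f"]*d,(v-c["cy"])/c["f"]*d,d],-1)
    return p@c["A"].T+c["e"]
def save(c,n): np.savez("pics/"+n+".npz",**c); cv2.imwrite("pics/"+n+".png",c["img"])
E
python3 - <<'E'
from h import *
for n in("top","side"):
    c=cam(n);save(c,n);print(n,c["f"],c["cx"],c["cy"],c["e"],c["A"].round(3).tolist())
s=bot.read_state();print(s["clock"],s["tool_rot"])
E
```

```text
pics
top 452.57414260594027 271.99384753965444 203.93080303918865 [ 390.19546089   61.89977267 1464.67732677] [[0.011, -0.999, 0.041], [-1.0, -0.011, -0.007], [0.007, -0.041, -0.999]]
side 510.1051153387742 276.40970431830806 200.4069209369247 [ 263.08264    -838.69061407 1138.97202112] [[0.982, -0.13, 0.139], [-0.19, -0.736, 0.65], [0.018, -0.664, -0.747]]
0.1 [-1.39275041e-04  2.21050171e-01  9.75262287e-01 -5.22803529e-04]
```

```bash
python3 -c "
import cv2;a=cv2.imread('pics/top.png');b=cv2.imread('pics/side.png')
cv2.imwrite('pics/a.png',cv2.resize(a,(800,600)));cv2.imwrite('pics/b.png',cv2.resize(b,(800,600)))"
```

```text
(no output)
```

View pics/a.png

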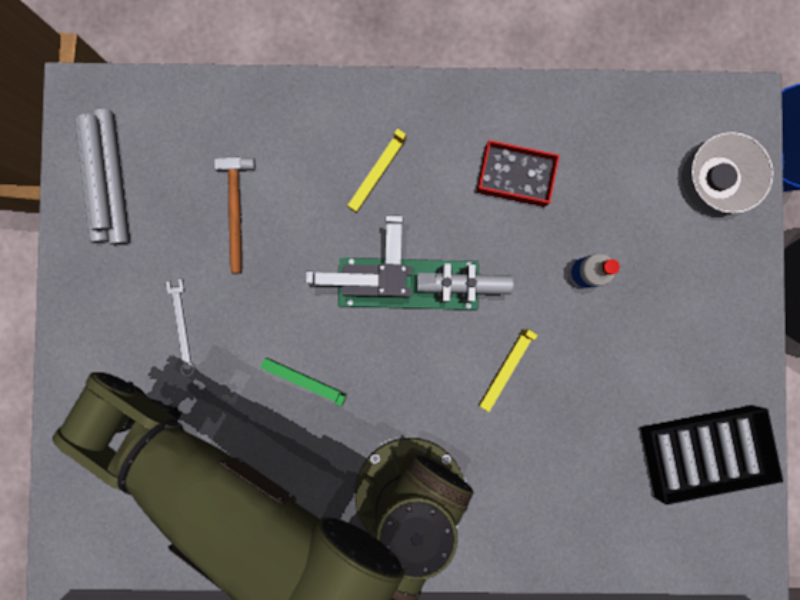

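View pics/b.png

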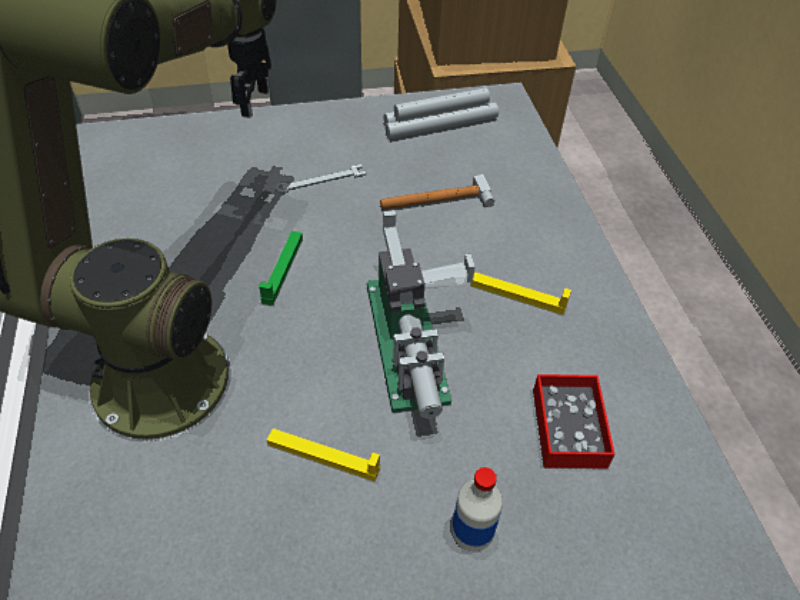

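Run:
```python
from h import *
c=dict(np.load('pics/top.npz'));P=cloud(c);img=c["img"]
hsv=cv2.cvtColor(img,cv2.COLOR_BGR2HSV)
m=cv2.inRange(hsv,(60,80,30),(95,255,200)); m[:170]=0;m[225:]=0
m=cv2.morphologyEx(m,cv2.MORPH_OPEN,np.ones((2,2)))
u=np.argwhere(m>0)
d=np.stack([(u[:,1]-c["cx"])/c["f"],(u[:,0]-c["cy"])/c["f"],np.ones(len(u))],-1)@c["A"].T
q=c["e"]+d*((16-c["e"][2])/d[:,2])[:,None]
print("plate",cv2.minAreaRect(q[:,:2].astype(np.float32)), "plate z", np.median(P[m>0][:,2]))
reg=np.zeros(m.shape,bool);reg[145:225,205:365]=1
def rep(n,z0,z1,ex=None):
    k=reg&(P[...,2]>z0)&(P[...,2]<z1)
    if ex is not None:k&=ex
    x=P[k];print(n,len(x),x.min(0).round(),x.max(0).round(),x.mean(0).round(1));return x
val=hsv[...,2]
x=rep("dark portal",140,165,val<110);print(cv2.minAreaRect(x[:,:2].astype(np.float32)))
for a in range(290,362,6):
    k=P[188:208,a]; j=k[:,2].argmax(); print(a,k[j].round(1))
crop=cv2.resize(img[140:225,205:365],(800,425),interpolation=cv2.INTER_CUBIC);cv2.imwrite('pics/c1.png',crop)
c=cam("wrist");print((rot(bot.read_state()["tool_rot"]).T@(c["e"]-np.array(bot.read_state()["ee_pos"]))).round(1),(rot(bot.read_state()["tool_rot"]).T@c["A"]).round(2).tolist(),c["f"],c["cx"],c["cy"])
```

```text
plate ((464.8882141113281, 5.6137237548828125), (310.1306457519531, 107.49177551269531), 89.01837921142578) plate z 15.894240940008899
dark portal 361 [438.  21. 141.] [586.  74. 158.] [471.4  47.9 151.5]
((512.1451416015625, 47.72231674194336), (148.25515747070312, 52.50959396362305), 0.6085531711578369)
290 [475.4  -5.2  22.1]
296 [467.8 -19.6 103.6]
302 [467.6 -37.2 109.3]
308 [458.9 -55.5 107.4]
314 [463.8 -71.1 130.9]
320 [468.4 -91.5 107.3]
326 [ 390.2   61.9 1464.7]
332 [ 470.3 -124.2  131.4]
338 [ 468.9 -145.6  107.6]
344 [ 478.3 -164.   105.5]
350 [ 466.4 -181.9  106.7]
356 [ 463.6 -199.9  107. ]
[  76.6    1.3 -124.2] [[0.0, -0.95, -0.3], [1.0, 0.0, -0.0], [0.0, -0.3, 0.95]] 318.4590742286869 277.9836105888993 203.6684427408919
```

View pics/c1.png

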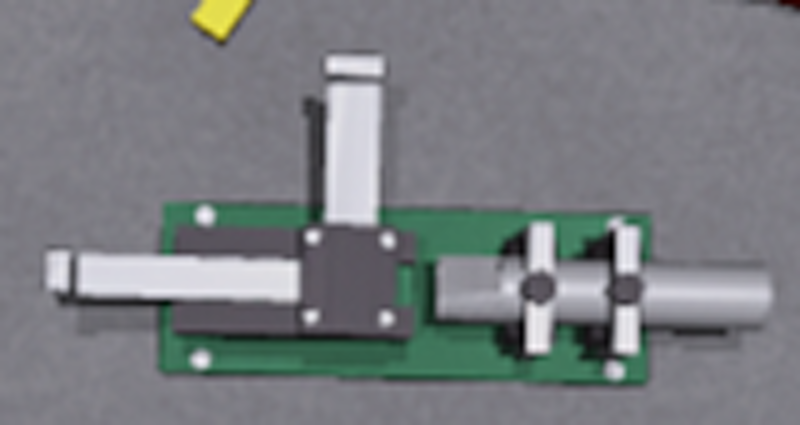

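The steel bar is the light grey one in the guide's groove (crop px 50–300, 275; lug at 58,272). The yellow and green bars lying on the bench are look-alikes, and the crosswise piece (355, 60–220) is the wedge. The flat is at (435–500, 260–320), turned away from vertical. Next I'll look closer with the wrist camera.

Run:
```python
from h import *
M=np.array([[0,1,0],[1,0,0],[0,0,-1.]])  # cols: x=+Y, y=+X, z=-Z
q=quat(M)
print(bot.ik([466,140,260],q))
bot.move_to([466,140,260],q); c=cam("wrist");save(c,"w1")
bot.move_to([466,-60,260],q); c=cam("wrist");save(c,"w2");print(bot.read_state()["clock"],bot.read_state()["ee_pos"])
a=cv2.imread('pics/w1.png');b=cv2.imread('pics/w2.png')
cv2.imwrite('pics/w12.png',cv2.resize(np.hstack([a[:,60:500],b[:,60:500]]),(800,382)))
```

```text
[ 2.16559857e-01  1.49907252e-01  1.68153775e+00 -4.44089210e-16
  1.31014765e+00  2.16559857e-01]
2.625 [466.22779868 -58.69197258 259.99192939]
```

View pics/w12.png

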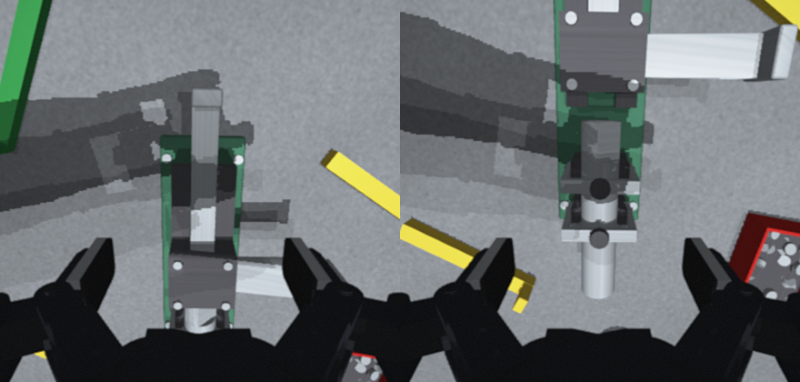

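The left view (w1) shows the lug at about (207,97) and the portal at (205,270). The right view (w2) shows the shaft end at (600,125–175), the tab at (785,52) and the free shaft at (598,265). I'll take positions from the depth cloud.

Run:
```python
from h import *
for n in("w1","w2"):
    c=dict(np.load(f'pics/{n}.npz'));P=cloud(c).reshape(-1,3);P=P[(c["d"].ravel()>150)]
    def sel(x0,x1,y0,y1,z0,z1):
        k=(P[:,0]>x0)&(P[:,0]<x1)&(P[:,1]>y0)&(P[:,1]<y1)&(P[:,2]>z0)&(P[:,2]<z1);return P[k]
    def rep(t,*a):
        x=sel(*a)
        if len(x)>20:
            print(n,t,len(x),np.percentile(x,2,0).round(1),np.percentile(x,98,0).round(1),np.median(x,0).round(1))
        return x
    x=rep("portal",420,510,10,85,146,156)
    if len(x)>50: print(cv2.minAreaRect(x[:,:2].astype(np.float32)))
    rep("lug",430,510,170,280,149,158)
    rep("tab",540,660,10,100,140,190)
    rep("wedgeTop",520,560,10,100,110,160)
    rep("bar",430,510,90,200,116,124)
    if n=="w2":
        x=sel(430,500,-215,-140,88,110);print("shaft",len(x))
        for y in range(-205,-140,10):
            s=x[(abs(x[:,1]-y)<5)]
            if len(s)>20:
                r=np.linalg.lstsq(np.c_[2*s[:,0],2*s[:,2],np.ones(len(s))],s[:,0]**2+s[:,2]**2,rcond=None)[0];print(y,s[:,2].max().round(1),r[:2].round(1),np.sqrt(r[2]+r[0]**2+r[1]**2).round(1))
        # near flat: profile
        for y in(-45,-38,-30,-25,-20,-15,-10):
            s=sel(440,490,y-2,y+2,60,115); print(y,[(int(a),s[(abs(s[:,0]-a)<1.5)][:,2].mean().round(1) if (abs(s[:,0]-a)<1.5).any() else None) for a in range(444,490,4)])
```

```text
w1 portal 4295 [439.1  22.1 147.7] [500.6  74.8 155.4] [470.1  50.7 152.4]
((469.8069763183594, 47.702003479003906), (56.52277374267578, 64.15839385986328), 88.94841003417969)
w1 lug 715 [460.9 209.3 153.1] [483.7 222.6 156.5] [472.6 216.  155. ]
w1 tab 496 [540.3  31.7 141.7] [596.3  63.  165.8] [546.2  46.9 148. ]
w1 wedgeTop 1459 [520.6  32.1 126.8] [552.4  62.  149.2] [535.2  51.  145.7]
w1 bar 3458 [459.7  92.5 119.8] [482.9 197.9 122.6] [471.4 150.1 121.2]
w2 portal 8379 [439.1  21.5 150.7] [500.6  73.4 155.2] [470.   48.9 152.2]
((469.88348388671875, 47.691951751708984), (54.54475784301758, 64.31643676757812), 89.2070083618164)
w2 tab 5587 [541.5  29.7 146.3] [595.2  60.8 174.2] [576.8  45.9 152. ]
w2 wedgeTop 2995 [520.8  31.3 140.2] [559.2  60.9 150.2] [540.3  46.4 146.9]
shaft 2030
-205 106.7 [465.7  86.2] 19.6
-195 107.3 [465.8  86.2] 19.7
-185 107.2 [465.9  86.2] 19.7
-175 106.8 [466.2  86.1] 19.8
-165 107.2 [466.3  86.4] 19.5
-155 107.3 [466.5  86.3] 19.5
-145 107.2 [466.6  86.2] 19.6
-45 [(444, None), (448, np.float64(91.3)), (452, np.float64(97.3)), (456, np.float64(10
[... 1274 characters left out ...]
), (472, np.float64(101.2)), (476, np.float64(98.2)), (480, np.float64(94.5)), (484, np.float64(90.5)), (488, np.float64(87.7))]
-15 [(444, None), (448, None), (452, np.float64(96.1)), (456, np.float64(101.0)), (460, np.float64(103.5)), (464, np.float64(105.0)), (468, np.float64(104.8)), (472, np.float64(101.3)), (476, np.float64(98.4)), (480, np.float64(94.3)), (484, np.float64(90.6)), (488, np.float64(87.6))]
-10 [(444, None), (448, None), (452, np.float64(95.9)), (456, np.float64(101.1)), (460, np.float64(103.7)), (464, np.float64(104.9)), (468, np.float64(105.0)), (472, np.float64(101.5)), (476, np.float64(98.1)), (480, np.float64(94.3)), (484, np.float64(90.7)), (488, np.float64(87.8))]
```

Shaft axis found, with fixture yaw ≈ -0.017. The flat leans about +0.72 rad, and the fixture origin is at about (469,-7). I'll grip the free end and turn it back.

```bash
cat >> h.py <<'E'
O=np.array([469.,-7.,0]);YAW=-0.017
F=R.from_euler('z',YAW).as_matrix()
def W(x,y,z): return O+F@np.array([x,y,z],float)
D=np.array([[0,1,0],[1,0,0],[0,0,-1.]])
def tilt(t): return F@R.from_euler('y',t).as_matrix()@D
def flat(c):
    P=cloud(c).reshape(-1,3);P=(P-O)@F
    s=P[(P[:,1]>-33)&(P[:,1]<-6)&(abs(P[:,0])<24)&(P[:,2]>80)&(P[:,2]<110)]
    best=None # rotation for which most points lie in one top plane
    for t in np.arange(-1.2,1.2,.01):
        h=s[:,0]*np.sin(t)+(s[:,2]-86.2)*np.cos(t)
        k=(abs(h-14.)<.8).sum()
        if best is None or k>best[0]: best=(k,t)
    return best,len(s)
E
python3 - <<'E'
from h import *
print(flat(dict(np.load('pics/w2.npz'))))
def pose(t,b=0):
    M=tilt(t); return W(0,-170,85)-M[:,2]*b, quat(M)
T=.36
for t in(T,-T):
    for b in(120,0): print(bot.ik(*pose(t,b)) is not None)
bot.move_gripper(85)
bot.move_to(*pose(T,120)); bot.servo_line(*pose(T,0),speed=120)
bot.move_gripper(30,90); s=bot.read_state();print(s["grip_width"],s["grip_force"],s["ee_pos"],s["ft_force"])
for t in np.linspace(T,-T,9)[1:]:
    bot.move_to(*pose(t))
s=bot.read_state();print(s["clock"],s["ft_force"],s["moment"],s["grip_width"])
bot.move_gripper(85)
bot.servo_line(pose(-T,140)[0],speed=150)
bot.move_to([466,-60,260],quat(D)); c=cam("wrist");save(c,"w3");print(flat(c),bot.read_state()["clock"])
E
```

```text
((np.int64(551), np.float64(0.7300000000000018)), 1279)
True
True
True
True
38.248403501368664 90.24055480957031 [ 466.18058194 -177.02317218   85.70181551] [-2.23840114  1.50815966  6.83213073]
7.1083 [-18.44559526   2.33485418  20.77941889] [0.38430481 1.46900711 0.13144111] 37.85902566304875
((np.int64(636), np.float64(1.1102230246251565e-15)), 1299) 9.3583
```

Run:
```python
from h import *
c=dict(np.load('pics/w3.npz'));P=(cloud(c).reshape(-1,3)-O)@F
s=P[(P[:,1]>-33)&(P[:,1]<-6)&(abs(P[:,0])<11)&(P[:,2]>90)&(P[:,2]<110)]
p=np.polyfit(s[:,0],s[:,2],1);print(p,np.std(s[:,2]-np.polyval(p,s[:,0])))
# level reference: portal top slope
s=P[(P[:,1]>32)&(P[:,1]<78)&(abs(P[:,0])<28)&(P[:,2]>146)&(P[:,2]<156)];print(np.polyfit(s[:,0],s[:,2],1))
x=P[(P[:,0]>60)&(P[:,0]<140)&(abs(P[:,1]-55)<25)&(P[:,2]>158)];print("tab",np.percentile(x,2,0),np.percentile(x,98,0))
c=dict(np.load('pics/w1.npz'));P=(cloud(c).reshape(-1,3)-O)@F
x=P[(abs(P[:,0])<20)&(P[:,1]>200)&(P[:,1]<250)&(P[:,2]>149)&(P[:,2]<160)];print("lug",np.percentile(x,2,0),np.percentile(x,98,0))
print(cv2.imwrite('pics/w3c.png',cv2.resize(c["img"],(560,420))))
```

```text
[-1.19913624e-02  9.97110052e+01] 0.6850575962115066
[-1.30561824e-03  1.52257532e+02]
tab [114.67641293  38.11383187 158.77453943] [126.22726393  70.62491707 174.5092107 ]
lug [-11.8560001  216.34903489 153.1276611 ] [ 11.0042761  229.60701447 156.53206068]
True
```

The flat is level to about 0.01 rad. Next, push the bar by its lug.

Run:
```python
from h import *
q=quat(tilt(0))
bot.move_to(W(0,150,260),q)
bot.move_gripper(0,40)
bot.move_to(W(0,262,230),q); bot.servo_line(W(0,262,150),speed=150)
def fy(): return ((np.array(bot.read_state()["ee_pos"])-O)@F)[1]
for i in range(4):
    r=bot.servo_line(W(0,165,150),speed=45,until_force=22)
    print(r,fy(),bot.read_state()["ft_force"],bot.read_state()["clock"])
    if fy()<180 : break
bot.dwell(.3);print(fy(),bot.read_state()["ft_force"])
```

```text
True 171.2785028490379 [1.11317927 3.59567311 2.62069007] 13.9917
171.3217085313754 [-0.54913304  2.75259805  1.66580012]
```

Run:
```python
from h import *
q=quat(tilt(0))
bot.servo_line(W(0,190,150),speed=100); bot.servo_line(W(0,190,230),speed=200)
bot.move_to([466,140,260],quat(D)); c=cam("wrist");save(c,"w4")
P=(cloud(c).reshape(-1,3)-O)@F
x=P[(abs(P[:,0])<20)&(P[:,1]>120)&(P[:,1]<250)&(P[:,2]>149)&(P[:,2]<160)];print("lug",np.percentile(x,2,0),np.percentile(x,98,0))
bot.move_to([466,-60,260],quat(D)); c=cam("wrist");save(c,"w5")
P=(cloud(c).reshape(-1,3)-O)@F
for y in range(-50,20,3):
    s=P[(abs(P[:,1]-y)<1.5)&(abs(P[:,0])<6)&(P[:,2]>90)]
    if len(s): print(y,np.median(s[:,2]).round(1),end='; ')
x=P[(P[:,0]>60)&(P[:,0]<140)&(abs(P[:,1]-55)<25)&(P[:,2]>158)];print("tab",np.percentile(x,2,0),np.percentile(x,98,0),bot.read_state()["clock"])
cv2.imwrite('pics/w5c.png',cv2.resize(c["img"][60:300,180:420],(600,600)))
```

```text
lug [-11.87192513 148.44179201 150.19726137] [ 11.27579818 161.44864173 156.61875236]
-50 278.7; -47 279.2; -44 281.4; -41 319.2; -38 298.9; -35 318.8; -32 329.2; -29 121.0; -26 121.2; -23 121.4; -20 121.3; -17 121.1; -14 121.0; -11 121.3; -8 121.1; -5 121.1; -2 121.2; 1 121.2; 4 121.2; 7 121.2; 10 121.1; 13 121.1; 16 121.1; 19 121.2; tab [114.71362056  38.07627493 158.87883243] [126.32051849  70.41120755 174.5669619 ] 16.4167
```

View pics/w5c.png

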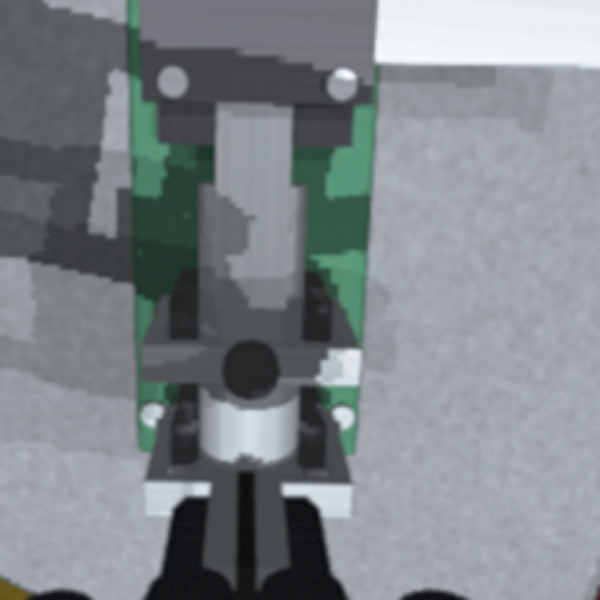

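The lug moved 68 mm, so its middle is at y 155 and the nose is at -38, at the shoulder. The crop shows the bar lying over the flat with its nose at (270,300). Now the wedge: tab face at x≈126, so about 29 mm of travel.

Run:
```python
from h import *
q=quat(tilt(0))
bot.move_to(W(100,55,260),q)
bot.move_to(W(162,54.5,235),q); bot.servo_line(W(162,54.5,156),speed=150)
def fx(): return ((np.array(bot.read_state()["ee_pos"])-O)@F)[0]
for i in range(5):
    r=bot.servo_line(W(100,54.5,154),speed=35,until_force=28)
    print(r,fx(),bot.read_state()["ft_force"],bot.read_state()["clock"])
    if fx()<116: break
bot.dwell(.3);print(fx(),bot.read_state()["ft_force"])
```

```text
True 109.66844239202585 [ 6.91669081  0.39723559 -0.97701811] 19.4833
109.68250612395394 [ 5.86141514 -0.36827596 -0.86594575]
```

Run:
```python
from h import *
def fx(): return ((np.array(bot.read_state()["ee_pos"])-O)@F)[0]
print(bot.servo_line(W(100,54.5,154),speed=25,until_force=28),fx())
bot.servo_line(W(140,54.5,156),speed=80); bot.servo_line(W(140,54.5,250),speed=200)
bot.move_to([466,-60,260],quat(D)); c=cam("wrist");save(c,"w6")
P=(cloud(c).reshape(-1,3)-O)@F
x=P[(P[:,0]>60)&(P[:,0]<140)&(abs(P[:,1]-55)<25)&(P[:,2]>156)];print("tab",np.percentile(x,2,0),np.percentile(x,98,0))
bot.move_to([466,140,260],quat(D)); c=cam("wrist");save(c,"w7")
P=(cloud(c).reshape(-1,3)-O)@F
x=P[(abs(P[:,0])<20)&(P[:,1]>120)&(P[:,1]<250)&(P[:,2]>149)&(P[:,2]<160)];print("lug",np.percentile(x,2,0),np.percentile(x,98,0),bot.read_state()["ft_force"],bot.read_state()["clock"])
```

```text
True 109.71374015718378
tab [ 83.68969709  38.12039218 157.09940161] [ 95.19535441  70.40045649 170.27744268]
lug [-11.42531935 148.47506005 149.8475352 ] [ 11.17562271 161.45848964 156.33190262] [-0.07732088  0.44951375  0.50468653] 22.825
```

The tab is now at x≈89.5, so the wedge origin is at about -1.5: it is past first touch and held through a second 28 N push. The lug hasn't moved and the arm is clear, so I'm handing in.

```bash
python3 -c "
from rig import bot
print(bot.finish_job())"
```

```text
the job is handed in; nothing more can be done
None
```

Job handed in at about 23 s on the robot's clock, with no verdict returned: the flat was measured within about 0.01 rad of straight up before the bar went on, the bar's nose is at the shoulder (y ≈ -38 mm), the wedge is jammed (it held a second 28 N push), and the arm is clear.

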